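# Open the reagent cupboard past its safety hook

### The job

Open the reagent cupboard: draw the door out by its handle until the safety hook stops it, reach down through the gap behind the top of the door, press the red thumb button down just far enough to free the hook and keep it pressed while you draw the door past it, then swing the door wide open, about square to the cupboard, and leave it standing there. Never wrench the door against the hook or bear down hard on the button, and leave the bottles, glassware and tip box as they stand.

Things in the scene. Friction and masses are not known exactly. Their poses are not given: they have to be found in the camera images.
- cupboard: white bench-top reagent cupboard fixed to the bench, 200 deep (x) x 280 wide (y) x 250 mm high, on 20 mm feet; origin on the bench under its centre, front towards its own -x. A grey door, 18 mm thick, covers the front from 25 to 250 mm height, its top edge level with the 10 mm thick roof. Shut, its inner face lies against the roof's front edge.
- door_hinge (a point): the door's upright hinge axis, at the height of the door's top edge, in the plane of the door's inner face; at the cupboard's own x = -100, y = -135 mm. Axes as the cupboard's.
- door (a joint): door angle, rad: 0 = shut, grows as it opens (anticlockwise from above), 1.57 = square to the front, end stop 1.9. The free edge, 277 mm from the hinge, swings from the cupboard's +y to its -x. Slightly stiff hinge (0.12 N m): the door stays where left. Starts 0 to 0.06. The hook stops it near 0.16: gap then 33 mm between inner face and roof's front edge at the button.
- handle_grip (a point): grip point on the door's upright steel bar handle: on the bar's axis, 30 mm below the door's top edge, 53 mm out from the inner face (30 mm free behind the bar), 240 mm from the hinge. The bar is 10 mm round and runs from 14 to 120 mm below the top edge. Turns with the door.
- catch: black catch housing on the door's inner face, carrying an orange sprung hook with a red thumb button on it. Origin on the inner face, level with the door's top edge, 200 mm from the hinge; x points from the inner face into the cupboard, y along the door to its free edge, z up. Turns with the door; its pose does not show the hook's movement. A press of 25 N or more breaks it.
- over_button (a point): point straight above the red thumb button (15 mm across, flat top), level with the door's top edge, 16.5 mm in from the inner face. The button is on a threaded stem that users wind up or down: its top lies 5 to 27 mm below this point, find it by touch. It sinks with the hook, spring 4 N at first, 1 N more per mm: hook free after 6 mm (10 N), rigid stop at 8 mm (12 N).
- keeper: steel keeper: a level 8 mm pin, 60 mm long, along the front under the roof, its axis 30 mm below the roof's upper face and 8 mm behind its front edge. The hook bears on its back when the door is pulled; hold the hook down until the door angle is about 0.27. 40 N or more between them breaks the hook. Origin over the middle of the pin, on the roof's front edge.
- tip_box: blue pipette-tip box, 83 x 118 x 57 mm, standing on the cupboard's roof; origin under its centre
- bottle_in_left: white reagent bottle with red cap, 62 mm across, 150 mm tall, standing inside the cupboard; origin under its centre
- bottle_in_right: amber reagent bottle with red cap, 62 mm across, 150 mm tall, standing inside the cupboard; origin under its centre
- bottle_left: white reagent bottle with red cap, 62 mm across, 150 mm tall, on the bench beside the cupboard's latch side; origin under its centre
- bottle_front: white reagent bottle with red cap, 62 mm across, 150 mm tall, on the bench in front of the cupboard, just beyond the door's swing; origin under its centre
- flask: stoppered glass conical flask, 84 mm across, 148 mm tall, on the bench; origin under its centre
- beaker: glass beaker, 76 mm across, 95 mm tall, on the bench; origin under its centre

How it is judged (in metres and radians):
On the way, in this order (a step that is already met when the one before it is completed fails the run):
1. the door is drawn out until the safety hook stops it, leaving the gap (value of joint door between 0.135 and 0.2 rad), for 0.2 s.
2. the red button is pressed with the fingers at the gap (contact force between the fingers and catch above 5 N and value of joint door below 0.24 rad), for 0.1 s.
3. the door is drawn past the hook (value of joint door above 0.3 rad), for 0.1 s.
At the end, for the whole second after the job is handed in: The door stands still between 1.2 and 1.85 rad open, let go (value of joint door between 1.2 and 1.85 rad and velocity of joint door between -0.05 and 0.05 rad/s); the robot touches nothing.
It fails at once if the catch is pressed with 25 N or more (contact force between the fingers and catch above 25 N).
It fails at once if the hook is wrenched against its keeper with 40 N or more (contact force between keeper and catch above 40 N).
It fails at once if a reagent bottle is shifted over 20 mm or tipped (distance of any of bottle_in_left, bottle_in_right, bottle_left, bottle_front from where it was at the start of the episode above 0.02 m or angle between any of bottle_in_left, bottle_in_right, bottle_left, bottle_front's own z axis and vertical above 0.35 rad).
It fails at once if the tip box, flask or beaker is shifted over 20 mm or tipped (distance of any of tip_box, flask, beaker from where it was at the start of the episode above 0.02 m or angle between any of tip_box, flask, beaker's own z axis and vertical above 0.35 rad).
It also fails if it takes over 70 s, if anything falls off the work surface, if the arm or the gripper's body presses on something with over 40 N, if the wrist force passes 120 N, or if a joint passes its speed limit or range.

### The arm

A 6-joint arm with a two-finger parallel gripper is mounted at the origin on the work surface. World frame = base frame: x ahead of the robot, y to its left, z up, the work surface at z = 0. Lengths are in mm, angles in degrees, forces in N, time in s.
With the tool pointing down it reaches from about 250 to 775 mm from the base axis. Payload 8.9 kg.
Tool frame: the origin (TCP) lies midway between the tips of the shut fingers; the grasp point (between the pads) lies env.pinch_z behind it (env.pinch_z is the distance from the TCP to the grasp point, in mm); z points along the fingers, y is the line along which they close (so a half turn about z gives the same grasp; the last joint's range is limited). The gripper opens to 85 mm and grips with 20 to 120 N. Pads are 22 mm wide; open, the fingers measure 114 mm over their backs; the gripper's body (76 mm by 85 mm) begins 54 mm behind the grasp point. The pads swing forward as they close: fully open they stand 13 mm farther back than shut.
Start: joints at [58.023, 16.656, -8.789, 64.555, 0, 82.019], TCP at [213.493, 479.63, 231.305] pointing down, gripper open.
Joint ranges: [-144.48, 144.48], [-52.06, 99.96], [-74.48, 78.29], [-112.23, 115.85], [-86.99, 84.42], [-180, 180]. Speed limits (degrees/s): [127.2, 127.2, 159.86, 180, 180, 180].

### API

Orientations are given as [roll, pitch, yaw] about the fixed x, y, z axes, in that order (R = Rz(yaw) Ry(pitch) Rx(roll)).
In Python, from rig import env gives the robot as it stands.
- The arm moves only by the shell command python3 -m jog 'ROWS' [FORCE]. ROWS is text: rows parted by semicolons, each of 5 numbers parted by spaces: the shift along the tool's x, y, z in m, then the turn about the tool's z in rad, then the closure, from 0 (fully open) to 1 (shut). A call has 1 to 10 rows; each row is the pose to reach, as a shift and turn from the pose commanded when the call began, along the tool's axes at that moment; what a row does not reach only later rows make up. A row lasts 1/8 s, in which the tool goes at most 62.5 mm and 10.7 degrees, less where a joint would pass 70% of its speed; a pose out of reach is approached as far as the arm can. A call with a gripper value outside its range is refused whole. The fingers move at their own pace and stop on an object; FORCE is the grip in N (left out, the last holds). Time passes only in rows, so rows that repeat a pose let the fingers close. It gives the time, the measured TCP pose, the force, the opening and the grip force at its end, in the units of the state.
- env.sense(): the state, without advancing time (a new reading comes with each control period).
- env.read_camera(name): name is "side" or "top" or "wrist"; returns the picture (400x640x3 uint8, red, green, blue); there is no depth.
- env.camera_model(name): a dict with "camera_matrix" (3x3 intrinsics, pixels), "R" (3x3) and "t" (3): a world point X has camera coordinates R X + t. Camera axes: x right, y down, z forward; pixel columns grow to the right and rows downward; lengths in mm; the calibration is good to about 2 mm. The wrist camera is an equidistant fisheye: a pixel r from the principal point sees the ray r / f radians off the axis. A picture is of the moment at which its call begins: read the wrist's pose just before it. camera_model takes no time and is no camera call; for the wrist camera it gives the pose at the moment of the call.
- env.close_job(): hands the job in; it is judged then, once.
Trained networks look in the newest picture that a camera, given by its name, has taken for a name from the list of things; names that differ only in an ending like _2 or _b are one class to them, and where a whole thing is asked for, a point or a joint stands for the part that bears it (a point fixed in the world has none). Each returns a list of dicts, best first, with "score" (0 to 1); they miss things now and then, are a little off and sometimes report something else, mostly with a low value. They report only what shows in the picture. A call takes as long as a camera call.
- env.outline_of(camera, label): "mask" (400x640 bool, what is visible of it) and "extent" ([left, top, width, height] as shares, 0 to 1, of the picture: columns of its width, rows of its height, round what is visible of it).
- env.pinpoint(camera, label): "centre" ([column, row] as shares, 0 to 1, of the picture: columns of its width, rows of its height: a listed point, or the origin of a listed thing).
The state is a dict: "t": time; "joint_pos": joint angles; "qvel": joint speeds; "tau": joint torques, N m; "tcp_pos": TCP position; "tcp_rot": TCP orientation; "ft_force": force on the tool from outside, world axes, zero at the start; "torque": the same for the moment, N m; "opening": opening from 0.0 (shut) to 1.0 (fully open); "finger_force": force on a finger pad.
Only numpy, scipy, OpenCV 4.12 (cv2) and the standard library are available. Lean on these libraries where they do the work, as an engineer would, in place of code of your own. Each camera call takes 0.05 s, during which the arm holds its last target. There are 200 camera calls.

## Working session

There is one attempt and no reset: what is moved stays moved. The work goes in short steps, Python scripts to look and compute and a shell command to move; the robot and the scene stay as the last step left them, time stands still between calls to the robot, and variables do not carry over. Pictures are saved under pics/ and viewed, at most 12 in all, crops included, and the job is handed in when it is done.

```bash
ls; mkdir -p pics; python3 - <<'E'
from rig import env
import cv2,numpy as np
s=env.sense();print(s['t'],s['tcp_pos'],s['tcp_rot'],s['ft_force'],env.pinch_z)
ims=[]
for c in ['side','top','wrist']:
    im=env.read_camera(c);ims.append(im[...,::-1])
    m=env.camera_model(c);print(c,np.round(m['camera_matrix'],1).tolist(),np.round(m['R'],3).tolist(),np.round(m['t'],1).tolist())
    for l in ['door_hinge','handle_grip','over_button','keeper','catch','cupboard','tip_box','bottle_front','bottle_left','flask','beaker']:
        r=env.pinpoint(c,l)
        print(c,l,[(round(d['score'],2),round(d['centre'][0]*640,1),round(d['centre'][1]*400,1)) for d in r[:2]])
cv2.imwrite('pics/a.png',cv2.resize(np.vstack(ims[:2]),(800*600//1000*2-160,600)) if 0 else cv2.resize(np.vstack(ims[:2]),(480,600)))
cv2.imwrite('pics/top.png',ims[1]);cv2.imwrite('pics/side.png',ims[0]);cv2.imwrite('pics/wrist.png',ims[2])
print(env.sense()['t'])
E
```

```text
pics
0.0 [213.23370135 479.24336745 230.71865368] [-1.79922737e+02 -1.26825908e-02  1.56006270e+02] [ 0.59400954 -0.3199706  -0.45113031] 18.700000000000003
side [[481.2, 0.0, 321.6], [0.0, 481.2, 192.5], [0.0, 0.0, 1.0]] [[0.84, -0.543, 0.018], [-0.417, -0.665, -0.62], [0.349, 0.513, -0.784]] [-548.5, 305.7, 1196.5]
side door_hinge []
side handle_grip [(0.69, 236.9, 134.4), (0.41, 323.1, 106.0)]
side over_button []
side keeper []
side catch [(0.54, 341.3, 349.5)]
side cupboard [(0.77, 276.2, 143.9)]
side tip_box [(0.92, 274.6, 75.2)]
side bottle_front [(0.83, 292.8, 252.2)]
side bottle_left [(0.59, 216.2, 145.3)]
side flask [(0.84, 387.6, 325.7)]
side beaker [(0.75, 342.0, 352.8)]
top [[368.4, 0.0, 318.7], [0.0, 368.4, 201.4], [0.0, 0.0, 1.0]] [[-0.002, -1.0, 0.018], [-0.999, 0.001, -0.04], [0.04, -0.018, -0.999]] [-82.8, 590.7, 1067.3]
top door_hinge [(0.8, 231.9, 135.9)]
top handle_grip [(0.74, 214.0, 245.3)]
top over_button [(0.55, 186.8, 211.1)]
top keeper [(0.53, 187.2, 212.4)]
top catch [(0.58, 194.8, 214.7)]
top cupboard [(0.92, 195.7, 178.2), (0.18, 161.8, 236.0)]
top tip_box [(0.79, 149.7, 160.0)]
top bottle_front [(0.92, 325.8, 236.2)]
top bottle_left [(0.75, 161.9, 237.0), (0.45, 208.3, 245.1)]
top flask [(0.72, 201.3, 177.9), (0.59, 424.8, 205.5)]
top beaker [(0.8, 426.5, 248.4)]
wrist [[309.7, 0.0, 315.9], [0.0, 309.7, 199.6], [0.0, 0.0, 1.0]] [[0.406, 0.914, 0.0], [0.869, -0.386, 0.311], [0.285, -0.126, -0.95]] [-526.0, -41.1, 379.1]
wrist door_hinge []
wrist handle_grip []
wrist over_button []
wrist keeper []
wrist catch []
wrist cupboard []
wrist tip_box []
wrist bottle_front []
wrist bottle_left [(0.58, 331.8, 337.0)]
wrist flask []
wrist beaker [(0.8, 65.1, 378.4)]
1.8
```

View pics/top.png

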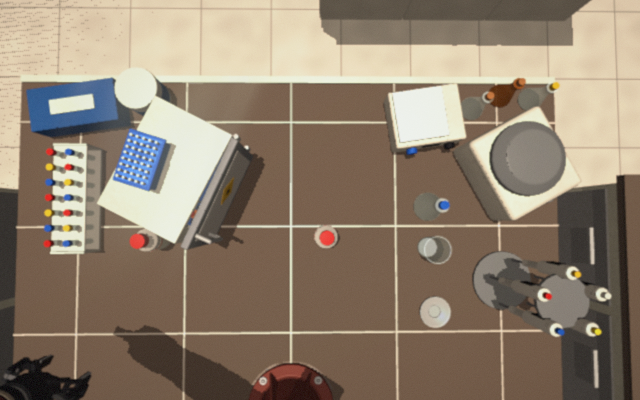

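View pics/side.png

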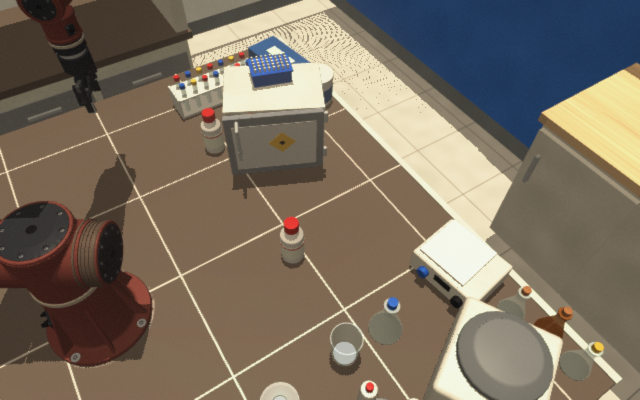

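```bash
cat > h.py <<'E'
from rig import env
import numpy as np
def ray(c,u,v,m=None):
    m=m or env.camera_model(c);K=np.array(m['camera_matrix']);R=np.array(m['R']);t=np.array(m['t'])
    d=np.array([(u-K[0,2])/K[0,0],(v-K[1,2])/K[1,1],1.])
    if c=='wrist':
        a=np.hypot(d[0],d[1]);d=np.array([d[0]/a*np.sin(a),d[1]/a*np.sin(a),np.cos(a)])
    return -R.T@t,R.T@d
def atz(c,u,v,z):
    o,d=ray(c,u,v);return o+d*(z-o[2])/d[2]
def proj(c,X):
    m=env.camera_model(c);K=np.array(m['camera_matrix']);p=np.array(m['R'])@X+np.array(m['t'])
    if c=='wrist':
        r=np.hypot(p[0],p[1]);a=np.arctan2(r,p[2]);q=p[:2]/r*a*K[0,0];return q+K[:2,2]
    q=K@p;return q[:2]/q[2]
E
python3 - <<'E'
from h import *
for n,u,v,z in [('hinge',231.9,135.9,250),('grip',214,245.3,220),('button',186.8,211.1,250),('keeper',187.2,212.4,250),('catch',194.8,214.7,250),('cup',195.7,178.2,0),('tip',149.7,160,250),('bf',325.8,236.2,0),('bl',161.9,237,0),('flask',424.8,205.5,0),('beaker',426.5,248.4,0)]:
    print(n,atz('top',u,v,z).round(0))
for n,u,v,z in [('grip',236.9,134.4,220),('cup',276.2,143.9,0),('tip',274.6,75.2,250),('bf',292.8,252.2,0),('bl',216.2,145.3,0)]:
    print('side',n,atz('side',u,v,z).round(0))
E
```

```text
hinge [731. 120. 250.]
grip [479. 166. 220.]
button [559. 220. 250.]
keeper [556. 219. 250.]
catch [551. 202. 250.]
cup [660. 280.   0.]
tip [676. 306. 250.]
bf [ 488. -105.    0.]
bl [487. 376.   0.]
flask [ 579. -400.    0.]
beaker [ 451. -403.    0.]
side grip [494. 179. 220.]
side cup [661. 285.   0.]
side tip [686. 310. 250.]
side bf [496. -98.   0.]
side bl [492. 382.   0.]
```

Top: the roof quad spans roughly (163,97), (237,140), (182,242), (99,203), with the door nearly shut along its front edge and the handle near (210,238). Side: the handle is at the left of the door at (238,140), and the nets' "catch" there is wrong because it is the beaker. I'll zoom in to fit the pose.

```bash
python3 - <<'E'
import cv2
im=cv2.imread('pics/top.png')[90:260,90:260];cv2.imwrite('pics/topz.png',cv2.resize(im,(595,595),interpolation=cv2.INTER_CUBIC))
im=cv2.imread('pics/side.png')[40:190,190:350];cv2.imwrite('pics/sidez.png',cv2.resize(im,(640,600),interpolation=cv2.INTER_CUBIC))
E
```

```text
(no output)
```

View pics/topz.png

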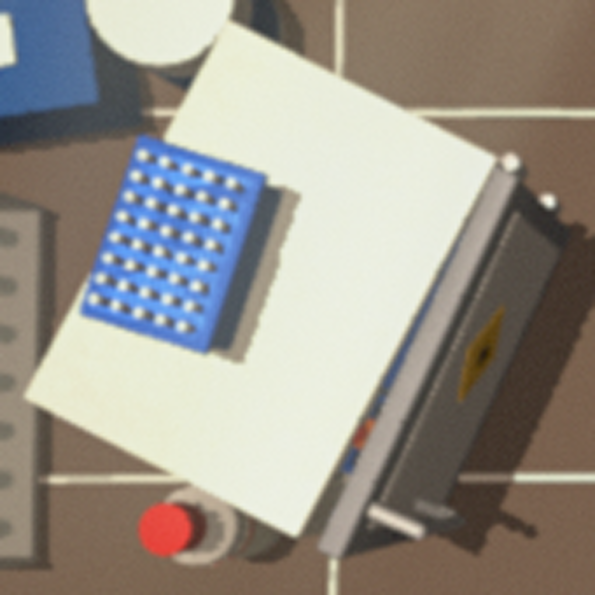

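View pics/sidez.png

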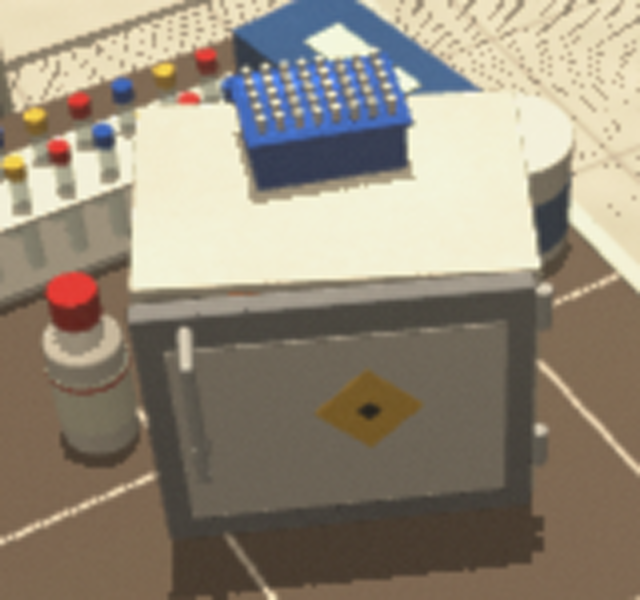

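Zoomed top: roof corners at (228,20), (497,157), (298,537), (25,397) in the crop. The door stands slightly ajar, with its free corner at (322–342,550) and the handle top at (372,512). Side: roof corners at (137,105), (527,97), (538,272), (130,292). I'll fit the pose from these.

```bash
cat > fit.py <<'E'
from h import *
from scipy.optimize import least_squares
Z=250
def rz(a): return np.array([[np.cos(a),-np.sin(a)],[np.sin(a),np.cos(a)]])
def cup(p,q): return np.r_[rz(p[2])@np.array(q[:2])+p[:2],q[2]]
def dr(p,th,out,r,z): # out=distance outward of inner face
    return cup(p,np.r_[rz(th)@np.array([-out,r])+[-100,-135],z])
T=lambda x,y:(x/3.5+90-.36,y/3.5+90-.36)
S=lambda x,y:(x/4+190-.37,y/4+40-.37)
C=[(100,140),(100,-140),(-100,-140),(-100,140)]
# corner order of roof: own (x back): top picture
top=[T(228,20),T(497,157),T(298,537),T(25,397)]; topo=[(100,-140),(-100,-140),(-100,140),(100,140)]
side=[S(137,105),S(527,97),S(538,272),S(130,292)]; sido=[(100,140),(100,-140),(-100,-140),(-100,140)]
def res(p):
    r=[]
    for u,o in zip(top,topo): r+=list(proj('top',cup(p,(*o,Z)))-u)
    for u,o in zip(side,sido): r+=list(proj('side',cup(p,(*o,Z)))-u)
    r+=list(proj('top',dr(p,p[3],0,277,Z))-T(322,545)); r+=list(proj('top',dr(p,p[3],18,277,Z))-T(342,555))
    r+=list(proj('top',dr(p,p[3],53,240,236))-T(372,512)); r+=list(proj('side',dr(p,p[3],53,240,236))-S(185,332))
    return np.array(r)
if __name__=='__main__':
    f=least_squares(res,[660,282,1.05,.03],x_scale=[10,10,.1,.1]);p=f.x
    print(p,f.fun.reshape(-1,2).round(1).tolist())
    for th in (p[3],.16,.3,1.4):
        print(round(th,3),'grip',dr(p,th,53,240,220).round(1),'btn',dr(p,th,-16.5,200,250).round(1),'doordir',np.degrees(p[2]+th)+90)
    print('hinge',cup(p,(-100,-135,250)))
    np.save('p.npy',p)
E
python3 fit.py
```

```text
[6.57896596e+02 2.70758416e+02 1.09754726e+00 2.38543799e-03] [[0.3, -1.4], [1.0, -1.0], [0.3, -0.3], [-0.4, -0.5], [0.1, 0.5], [-3.0, -2.0], [1.3, -0.9], [0.0, -0.2], [-6.7, -1.7], [-5.3, -0.9], [9.3, 3.3], [-0.1, 6.7]]
0.002 grip [494.6 181.9 220. ] btn [561.7 225.7 250. ] doordir 153.02150114689866
0.16 grip [487.8 143.8 220. ] btn [547.3 197.5 250. ] doordir 162.0521503399421
0.3 grip [486.9 109.4 220. ] btn [538.3 170.9 250. ] doordir 170.07355947177365
1.4 grip [ 630.8 -103.5  220. ] btn [599.2 -29.8 250. ] doordir 233.09891693616422
hinge [732.48096743 120.21881507 250.        ]
```

The residuals show I misread the handle: the bright piece is the top standoff, and the bar axis is at its outer end, (416,528) in the top crop and (187,368) in the side crop. Refitting.

```bash
sed -i 's/T(372,512)/T(417,528)/; s/S(185,332)/S(187,366)/' fit.py; python3 fit.py; python3 - <<'E'
from fit import *
p=np.load('p.npy')
s=env.sense();R=__import__('scipy.spatial.transform',fromlist=['Rotation']).Rotation.from_euler('xyz',s['tcp_rot'],degrees=True).as_matrix()
g=dr(p,p[3],53,240,220);print('tool shift to grip',R.T@(g-s['tcp_pos']),R.round(3).tolist())
E
```

```text
[6.57595349e+02 2.70170969e+02 1.09481654e+00 4.51866357e-02] [[0.8, -1.3], [1.4, -0.6], [0.4, -0.1], [-0.2, -0.6], [0.2, 0.5], [-2.8, -1.8], [1.3, -0.6], [-0.1, -0.1], [-1.9, 0.8], [-0.4, 1.2], [1.0, 0.0], [0.1, 1.0]]
0.045 grip [491.6 171.5 220. ] btn [556.9 217.9 250. ] doordir 155.3173704849957
0.16 grip [487.2 143.6 220. ] btn [546.8 197.3 250. ] doordir 161.89569168961424
0.3 grip [486.2 109.3 220. ] btn [537.7 170.7 250. ] doordir 169.91710082144576
1.4 grip [ 629.4 -104.   220. ] btn [598.1 -30.2 250. ] doordir 232.94245828583632
hinge [731.76836175 119.42826021 250.        ]
tool shift to grip [-379.35448775 -168.41548699   11.29033388] [[-0.914, 0.407, -0.0], [0.407, 0.914, -0.0], [-0.0, -0.0, -1.0]]
```

```bash
python3 -m jog '0 0 -0.06 0 0;-0.06 -0.027 -0.06 0.18 0;-0.115 -0.051 -0.06 0.36 0;-0.17 -0.075 -0.06 0.54 0;-0.225 -0.1 -0.06 0.72 0;-0.28 -0.124 -0.06 0.9 0;-0.33 -0.147 -0.06 1.08 0;-0.38 -0.168 -0.06 1.26 0;-0.38 -0.168 -0.06 1.44 0;-0.38 -0.168 -0.06 1.59 0' 20
cat > st.py <<'E'
from fit import *
from scipy.spatial.transform import Rotation as Ro
import sys
p=np.load('p.npy');s=env.sense();R=Ro.from_euler('xyz',s['tcp_rot'],degrees=True).as_matrix();T0=np.array(s['tcp_pos'])
def show(): print('t',round(s['t'],2),'tcp',T0.round(1),'yaw',round(s['tcp_rot'][2],1),'F',np.round(s['ft_force'],1),'open',round(s['opening'],2),'ff',s['finger_force'],'j6',round(s['joint_pos'][5],1))
def to(X,n=''): print(n,'tool shift m',(R.T@(np.array(X)-T0)/1000).round(4))
E
python3 - <<'E'
from st import *
show(); g=dr(p,p[3],53,240,203);to(g,'grip')
for l in ('handle_grip','over_button','door_hinge','catch'):
  env.read_camera('wrist') if l=='handle_grip' else 0
  print(l,[(round(d['score'],2),np.round(np.array(d['centre'])*[640,400],1).tolist()) for d in env.pinpoint('wrist',l)[:2]])
print('pred',proj('wrist',dr(p,p[3],53,240,220)),proj('wrist',dr(p,p[3],-16.5,200,250)),proj('wrist',dr(p,p[3],0,0,250)),proj('wrist',dr(p,p[3],0,200,250)))
import cv2;im=env.read_camera('wrist')
for q in (dr(p,p[3],53,240,236),dr(p,p[3],0,277,250),dr(p,p[3],18,277,250),cup(p,(-100,140,250)),dr(p,p[3],53,240,130)): cv2.circle(im,tuple(int(a) for a in proj('wrist',q)),3,(255,0,255),1)
cv2.imwrite('pics/w1.png',im[...,::-1])
E
```

```text
t: 3.05
tcp_pos: [492.8, 170.8, 291.1]
tcp_rot: [-180.0, 0.0, 64.5]
ft_force: [0.3, 0.2, -0.3]
opening: 0.997
finger_force: 0.0
t 3.05 tcp [492.8 170.8 291.1] yaw 64.5 F [ 0.3  0.2 -0.3] open 1.0 ff 0.0 j6 126.6
grip tool shift m [ 0.0002 -0.0014  0.0881]
handle_grip [(0.58, [309.6, 208.0])]
over_button [(0.79, [376.3, 114.6])]
door_hinge [(0.64, [600.5, 152.7])]
catch [(0.7, [374.7, 140.3])]
pred [314.55050972 214.33643753] [381.11662054 122.34229352] [598.94934951 163.04219751] [380.18923309 149.46505269]
```

View pics/w1.png

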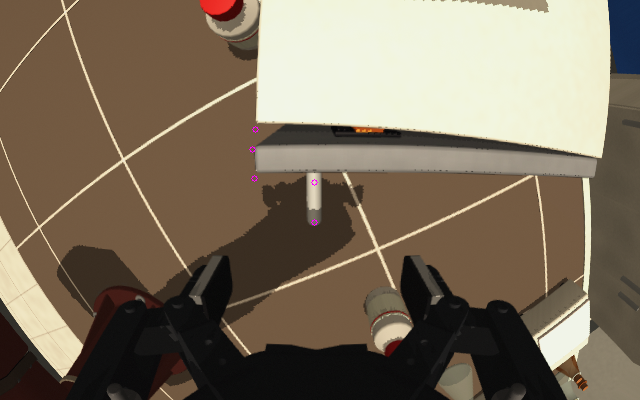

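The wrist view shows the bar central between the fingers at (314,175–222). The roof corner, door edge and net points sit about 6 px above my prediction, so I'll bias 4 mm towards the cupboard, then descend and grip.

```bash
python3 -m jog '0.004 -0.001 0.03 0 0.3;0.004 -0.001 0.06 0 0.4;0.004 -0.001 0.088 0 0.5;0.004 -0.001 0.088 0 1;0.004 -0.001 0.088 0 1;0.004 -0.001 0.088 0 1;0.004 -0.001 0.088 0 1;0.004 -0.001 0.088 0 1;0.004 -0.001 0.088 0 1' 25
python3 - <<'E'
from st import *
show()
for th in (.1,.13,.15,.165): to(T0+dr(p,th,53,240,203)-dr(p,p[3],53,240,203),th)
E
```

```text
t: 4.47
tcp_pos: [492.7, 176.0, 204.2]
tcp_rot: [-180.0, -0.0, 65.0]
ft_force: [-5.3, 1.7, 0.7]
opening: 0.114
finger_force: 26.4
t 4.47 tcp [492.7 176.  204.2] yaw 65.0 F [-5.3  1.7  0.7] open 0.11 ff 26.420025676488876 j6 126.7
0.1 tool shift m [-0.013   0.0033 -0.    ]
0.13 tool shift m [-0.0201  0.0055 -0.    ]
0.15 tool shift m [-0.0248  0.007  -0.    ]
0.165 tool shift m [-0.0283  0.0082 -0.    ]
```

```bash
python3 -m jog '-0.004 0.001 0 -0.015 1;-0.008 0.002 0 -0.03 1;-0.012 0.003 0 -0.05 1;-0.016 0.004 0 -0.07 1;-0.02 0.0055 0 -0.085 1;-0.024 0.007 0 -0.1 1;-0.024 0.007 0 -0.1 1'
python3 - <<'E'
from st import *
show();print(R.T@np.array(s['ft_force']))
E
```

```text
t: 5.35
tcp_pos: [488.5, 150.9, 204.2]
tcp_rot: [-180.0, 0.0, 70.7]
ft_force: [-8.1, -0.3, 4.0]
opening: 0.108
finger_force: 26.9
t 5.35 tcp [488.5 150.9 204.2] yaw 70.7 F [-8.1 -0.3  4. ] open 0.11 ff 26.918952986598015 j6 118.3
[-3.00158327 -7.57019353 -4.03202304]
```

Not yet stopped (little force along tool x). I'll go on in small steps.

```bash
python3 -m jog '-0.001 0.0005 0 -0.004 1;-0.002 0.0008 0 -0.008 1;-0.003 0.0012 0 -0.012 1;-0.003 0.0012 0 -0.012 1'; python3 -m jog '-0.001 0.0005 0 -0.004 1;-0.002 0.0008 0 -0.008 1;-0.002 0.0008 0 -0.008 1'
python3 - <<'E'
from st import *
show();print(R.T@np.array(s['ft_force']))
E
```

```text
t: 5.85
tcp_pos: [488.2, 147.9, 204.2]
tcp_rot: [-179.9, 0.0, 71.4]
ft_force: [-9.1, 1.2, 5.5]
opening: 0.111
finger_force: 27.2
t: 6.22
tcp_pos: [488.0, 146.2, 204.1]
tcp_rot: [-179.9, -0.0, 71.8]
ft_force: [-12.0, 3.6, 5.6]
opening: 0.109
finger_force: 27.4
t 6.22 tcp [488.  146.2 204.1] yaw 71.8 F [-12.    3.6   5.6] open 0.11 ff 27.371527701616287 j6 116.5
[ -0.27365449 -12.50778272  -5.60212536]
```

```bash
python3 -m jog '-0.001 -0.001 0 -0.004 1;-0.002 -0.001 0 -0.006 1;-0.002 -0.001 0 -0.006 1'
python3 - <<'E'
from st import *
import cv2
show();print(R.T@np.array(s['ft_force']))
im=env.read_camera('top');cv2.imwrite('pics/t2.png',cv2.resize(im[90:260,90:260,::-1],(595,595),interpolation=cv2.INTER_CUBIC))
for l in ('over_button','handle_grip'): print(l,[(round(d['score'],2),(np.array(d['centre'])*[640,400]).round(1)) for d in env.pinpoint('top',l)[:2]])
for th in (.13,.15,.17): print(th,proj('top',dr(p,th,-16.5,200,250)),[((np.array(proj('top',dr(p,th,o,277,250)))+.36-90)*3.5).round(0).tolist() for o in (0,18)])
E
```

```text
t: 6.6
tcp_pos: [488.0, 145.7, 204.2]
tcp_rot: [-180.0, -0.2, 72.2]
ft_force: [-4.6, 10.4, -0.5]
opening: 0.112
finger_force: 26.3
t 6.6 tcp [488.  145.7 204.2] yaw 72.2 F [-4.6 10.4 -0.5] open 0.11 ff 26.258323788642883 j6 116.1
[ 8.44965774 -7.56437997  0.50867901]
over_button [(0.64, array([193.8, 216.5]))]
handle_grip [(0.82, array([223.8, 244.4])), (0.67, array([189. , 212.5]))]
0.13 [194.46466645 215.49531658] [[349.0, 561.0], [375.0, 571.0]]
0.15 [196.08213066 216.2119625 ] [[357.0, 564.0], [384.0, 573.0]]
0.17 [197.71409501 216.89608585] [[365.0, 567.0], [392.0, 575.0]]
```

View pics/t2.png

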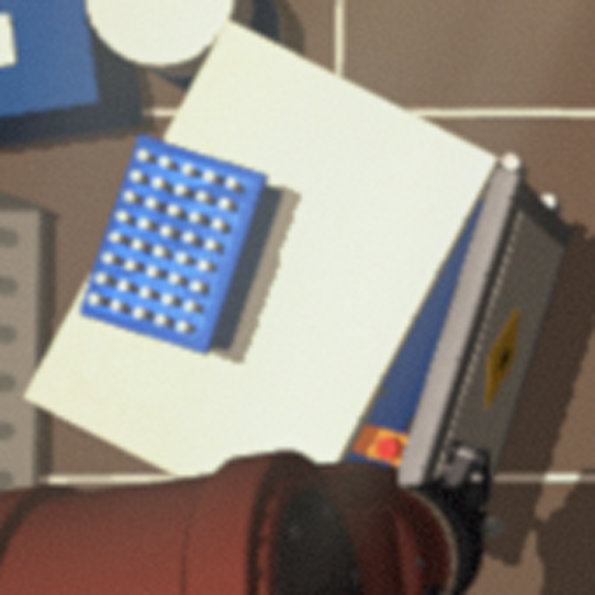

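The door is at the hook stop: x force rose by 8 N with no movement. The red button shows at (388,447) in the crop, i.e. pixel (200.5,217.3). Releasing and rising now.

```bash
python3 -m jog '0.0015 0 0 0 1;0.0015 0 0 0 0.5;0.0015 0 0 0 0.5;0.0015 0 0 0 0.5;0.0015 0 -0.03 0 0.5;0.0015 0 -0.06 0 0.6;0.0015 0 -0.09 0 0.8;0.0015 0 -0.1 0 1;0.0015 0 -0.1 0 1;0.0015 0 -0.1 0 1'
python3 - <<'E'
from st import *
show()
import cv2
im=env.read_camera('wrist')
for l in ('over_button','catch','handle_grip','door_hinge'): print(l,[(round(d['score'],2),(np.array(d['centre'])*[640,400]).round(1)) for d in env.pinpoint('wrist',l)[:2]])
# red blob
h=cv2.cvtColor(im,cv2.COLOR_RGB2HSV);b=((h[...,0]<4)|(h[...,0]>176))&(h[...,1]>150)&(h[...,2]>90)
n,_,st_,ce=cv2.connectedComponentsWithStats(b.astype(np.uint8))
for i in range(1,n):
  if st_[i,4]>15: print('red',st_[i].tolist(),ce[i].round(1))
for th in (.14,.155,.17): print(th,[proj('wrist',dr(p,th,-16.5,200,z)).round(1).tolist() for z in (250,235)],proj('wrist',dr(p,th,53,240,236)),[proj('wrist',dr(p,th,o,277,250)).round(1).tolist() for o in (0,18)],'z235 top',proj('top',dr(p,th,-16.5,200,235)))
print('roof corner',proj('wrist',cup(p,(-100,140,250))))
cv2.imwrite('pics/w2.png',im[...,::-1])
E
```

```text
t: 8.0
tcp_pos: [487.9, 145.3, 302.1]
tcp_rot: [-179.9, 0.0, 72.1]
ft_force: [-0.5, 0.2, 0.3]
opening: -0.003
finger_force: 0.0
t 8.0 tcp [487.9 145.3 302.1] yaw 72.1 F [-0.5  0.2  0.3] open -0.0 ff 0.0 j6 116.2
over_button [(0.94, array([376.8, 121.7])), (0.24, array([266.5,   4.8]))]
catch [(0.94, array([375.8, 142.3]))]
handle_grip [(0.71, array([315. , 208.6]))]
door_hinge [(0.89, array([592.6, 159. ]))]
red [361, 109, 22, 20, 315] [371.1 118.5]
0.14 [[379.0, 117.5], [374.7, 116.4]] [313.22514384 212.12845011] [[256.9, 140.1], [257.3, 167.6]] z235 top [197.32600884 215.86372911]
0.155 [[378.4, 122.2], [374.1, 120.7]] [314.25250272 216.81079569] [[257.0, 146.5], [257.9, 173.8]] z235 top [198.52180995 216.38279059]
0.17 [[377.9, 126.9], [373.6, 125.0]] [315.34318293 221.42410046] [[257.2, 152.9], [258.6, 180.0]] z235 top [199.7255265  216.88384046]
roof corner [264.3756695   79.88278935]
```

View pics/w2.png

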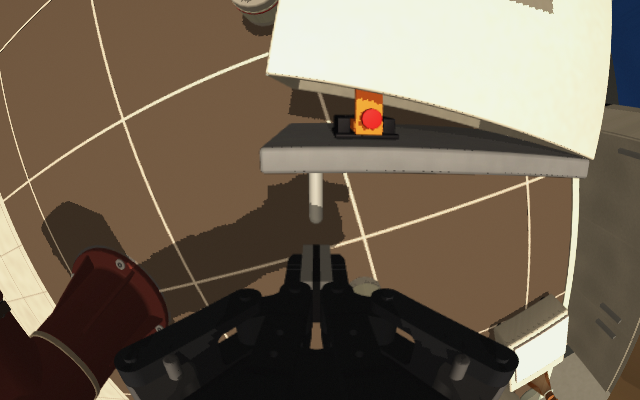

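The button shows clearly at (371,118) in the open gap, and the closed fingertips are at (316,246). Locating it with both cameras.

```bash
python3 - <<'E'
from st import *
print('tcp proj',proj('wrist',T0))
from scipy.optimize import least_squares
for z in (225,230,235,240): print(z,'wrist',atz('wrist',371.1,118.5,z).round(1),'top',atz('top',200.5,217.3,z).round(1))
print([ (th,dr(p,th,-16.5,200,250).round(1).tolist()) for th in (.15,.16,.17)])
c=cup(p,(-100,140,250));print('roof corner fit',c,'wrist',atz('wrist',267.5,73.5,250),'top',atz('top',175.1,243.4,250))
print('door corner top outer wrist',atz('wrist',262,172,250),[dr(p,th,18,277,250).round(1).tolist() for th in (.15,.16,.17)])
X=(atz('wrist',371.1,118.5,232)+atz('top',200.5,217.3,232))/2;X[2]=265;to(X,'btn')
E
```

```text
tcp proj [314.84017359 261.55887172]
225 wrist [547.1 199.2 225. ] top [545.  196.6 225. ]
230 wrist [546.4 199.7 230. ] top [545.1 195.1 230. ]
235 wrist [545.6 200.2 235. ] top [545.1 193.6 235. ]
240 wrist [544.8 200.7 240. ] top [545.1 192.1 240. ]
[(0.15, [547.6, 199.1, 250.0]), (0.16, [546.8, 197.3, 250.0]), (0.17, [546.0, 195.4, 250.0])]
roof corner fit [487.33620682 245.43588552 250.        ] wrist [490.46187716 248.62164434 250.        ] top [486.26089272 245.52363362 250.        ]
door corner top outer wrist [466.24107798 190.03077187 250.        ] [[463.6, 191.1, 250.0], [462.9, 188.4, 250.0], [462.2, 185.7, 250.0]]
btn tool shift m [0.0669 0.0387 0.0377]
```

```bash
python3 -m jog '0.033 0.02 -0.01 0 1;0.067 0.0385 -0.01 0 1;0.067 0.0385 0.015 0 1;0.067 0.0385 0.04 0 1;0.067 0.0385 0.04 0 1;0.067 0.0385 0.04 0 1'
python3 - <<'E'
from st import *
import cv2
show();im=env.read_camera('wrist')
for X in (T0,T0+R@[11,0,0],T0+R@[-11,0,0],T0+R@[-11,14.5,0],T0+R@[11,14.5,0],T0+R@[11,-14.5,0],T0+R@[-11,-14.5,0]): print(proj('wrist',X).round(0))
cv2.imwrite('pics/w3.png',cv2.resize(im[130:330,180:460,::-1],(784,560),interpolation=cv2.INTER_CUBIC))
E
```

```text
t: 9.0
tcp_pos: [545.9, 197.4, 264.2]
tcp_rot: [180.0, -0.0, 72.1]
ft_force: [-1.1, -0.8, -0.6]
opening: -0.001
finger_force: 0.0
t 9.0 tcp [545.9 197.4 264.2] yaw 72.1 F [-1.1 -0.8 -0.6] open -0.0 ff 0.0 j6 120.5
[315. 262.]
[314. 243.]
[315. 279.]
[341. 279.]
[343. 243.]
[286. 243.]
[288. 279.]
```

View pics/w3.png

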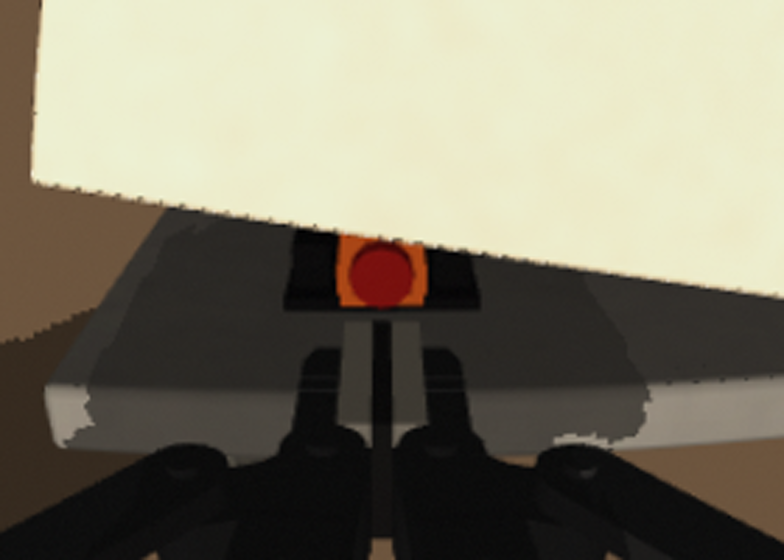

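The fingers are in line with the button column (381, crop). The door's inner edge is at row 385, the roof edge at row 237, and the button centre at row 275. Converting these to tool offsets.

```bash
python3 - <<'E'
from st import *
for n,c,r,z in (('roof',381,237,250),('inner',381,385,250),('btn',381,275,225),('btn',381,275,232),('btn',381,275,240)):
    X=atz('wrist',180+c/2.8-.3,130+r/2.8-.3,z);print(n,z,(R.T@(X-T0)).round(1))
E
```

```text
roof 250 [21.   0.5 14.5]
inner 250 [-12.    0.5  14.5]
btn 225 [ 2.3  0.5 39.5]
btn 232 [ 5.3  0.5 32.5]
btn 240 [ 8.7  0.5 24.5]
```

Gap measures 33 mm, matching the spec. Mid-gap is at +4.5 mm, which puts the button top at about z=230. I'll shift 3 mm inward, go to z≈242, then feel down.

```bash
python3 -m jog '0.003 0.0005 0 0 1;0.003 0.0005 0.01 0 1;0.003 0.0005 0.018 0 1;0.003 0.0005 0.022 0 1;0.003 0.0005 0.022 0 1'; python3 -m jog '0 0 0.002 0 1;0 0 0.004 0 1;0 0 0.006 0 1;0 0 0.006 0 1'
```

```text
t: 9.68
tcp_pos: [546.7, 200.0, 240.8]
tcp_rot: [-180.0, 0.0, 72.1]
ft_force: [-0.4, -0.2, -0.1]
opening: -0.001
finger_force: 0.0
t: 10.18
tcp_pos: [546.9, 200.1, 235.2]
tcp_rot: [-180.0, 0.0, 72.1]
ft_force: [0.3, 0.4, -1.0]
opening: -0.003
finger_force: 0.0
```

```bash
for i in 1; do :; done; python3 -m jog '0 0 0.001 0 1;0 0 0.002 0 1;0 0 0.002 0 1' ; python3 -m jog '0 0 0.001 0 1;0 0 0.002 0 1;0 0 0.002 0 1'
```

```text
t: 10.55
tcp_pos: [547.0, 200.1, 233.2]
tcp_rot: [-180.0, 0.0, 72.1]
ft_force: [0.5, 0.1, 0.2]
opening: 0.002
finger_force: 0.0
t: 10.92
tcp_pos: [547.0, 200.1, 231.2]
tcp_rot: [-180.0, 0.0, 72.1]
ft_force: [0.6, -0.7, 1.0]
opening: 0.002
finger_force: 0.0
```

```bash
python3 -m jog '0 0 0.001 0 1;0 0 0.001 0 1'; python3 -m jog '0 0 0.001 0 1;0 0 0.001 0 1';python3 -m jog '0 0 0.001 0 1;0 0 0.001 0 1'
```

```text
t: 11.18
tcp_pos: [547.0, 200.0, 230.2]
tcp_rot: [-180.0, 0.0, 72.1]
ft_force: [-0.2, 0.3, -0.2]
opening: 0.001
finger_force: 0.0
t: 11.42
tcp_pos: [547.0, 200.1, 229.2]
tcp_rot: [-180.0, 0.0, 72.1]
ft_force: [-0.2, -0.9, -0.1]
opening: -0.0
finger_force: 0.0
t: 11.68
tcp_pos: [547.0, 200.1, 228.2]
tcp_rot: [-180.0, 0.0, 72.1]
ft_force: [0.4, -0.1, -0.2]
opening: -0.001
finger_force: 0.0
```

```bash
python3 -m jog '0 0 0.001 0 1;0 0 0.001 0 1'; python3 -m jog '0 0 0.001 0 1;0 0 0.001 0 1';python3 -m jog '0 0 0.001 0 1;0 0 0.001 0 1'
```

```text
t: 11.92
tcp_pos: [547.0, 200.1, 227.2]
tcp_rot: [-180.0, 0.0, 72.1]
ft_force: [-0.0, -0.0, 0.5]
opening: -0.0
finger_force: 0.0
t: 12.18
tcp_pos: [547.1, 200.1, 226.6]
tcp_rot: [180.0, -0.0, 72.1]
ft_force: [-0.9, 0.8, 3.4]
opening: 0.0
finger_force: 1.9
t: 12.42
tcp_pos: [547.1, 200.1, 225.5]
tcp_rot: [180.0, -0.0, 72.1]
ft_force: [-0.7, 1.1, 5.5]
opening: -0.001
finger_force: 2.5
```

```bash
python3 -m jog '0 0 0.001 0 1;0 0 0.002 0 1;0 0 0.003 0 1;0 0 0.0035 0 1;0 0 0.0035 0 1'; python3 -m jog '0 0 0.001 0 1;0 0 0.0015 0 1;0 0 0.0015 0 1'
```

```text
t: 13.05
tcp_pos: [547.2, 200.2, 222.3]
tcp_rot: [180.0, -0.0, 72.1]
ft_force: [-1.5, 0.2, 7.8]
opening: -0.004
finger_force: 4.0
t: 13.42
tcp_pos: [547.3, 200.2, 221.0]
tcp_rot: [180.0, -0.0, 72.1]
ft_force: [-2.2, -0.2, 9.3]
opening: -0.001
finger_force: 4.7
```

```bash
python3 -m jog '0 0 0.0006 0 1;0 0 0.0013 0 1;0 0 0.0013 0 1;0 0 0.0013 0 1'
python3 - <<'E'
from st import *
show()
import numpy as np
# arc moves about the hinge: finger centre rotating about the hinge with the door
h=cup(p,(-100,-135,250))[:2]
for d in (.02,.04,.06,.08,.1,.12,.14,.16,.18,.2):
    X=T0.copy();X[:2]=h+rz(d)@(T0[:2]-h);to(X,d)
E
```

```text
t: 13.92
tcp_pos: [547.3, 200.3, 219.9]
tcp_rot: [179.9, -0.1, 72.1]
ft_force: [-3.2, -0.2, 10.6]
opening: 0.0
finger_force: 5.2
t 13.93 tcp [547.3 200.3 219.9] yaw 72.1 F [-3.2 -0.2 10.6] open 0.0 ff 5.230099812615663 j6 120.8
0.02 tool shift m [-0.004  -0.0004 -0.    ]
0.04 tool shift m [-0.008  -0.0007 -0.    ]
0.06 tool shift m [-0.0121 -0.0009 -0.    ]
0.08 tool shift m [-0.0161 -0.001  -0.    ]
0.1 tool shift m [-0.0201 -0.001  -0.    ]
0.12 tool shift m [-0.0241 -0.001  -0.    ]
0.14 tool shift m [-0.0282 -0.0009 -0.    ]
0.16 tool shift m [-0.0322 -0.0007 -0.    ]
0.18 tool shift m [-0.0362 -0.0004 -0.    ]
0.2 tool shift m [-0.0402 -0.     -0.    ]
```

```bash
python3 -m jog '0 0 0.0004 0 1;-0.0015 0 0.0004 -0.006 1;-0.003 0 0.0004 -0.012 1;-0.0045 -0.0003 0.0004 -0.018 1;-0.006 -0.0005 0.0004 -0.025 1;-0.006 -0.0005 0.0004 -0.025 1'
```

```text
t: 14.68
tcp_pos: [545.1, 194.8, 219.6]
tcp_rot: [179.9, -0.1, 73.6]
ft_force: [-2.8, 1.1, 11.2]
opening: -0.0
finger_force: 5.4
```

```bash
python3 -m jog '-0.0015 0 0 -0.007 1;-0.003 0 0 -0.015 1;-0.005 0 0 -0.025 1;-0.007 0 0 -0.035 1;-0.009 0 0 -0.045 1;-0.009 0 0 -0.045 1'; python3 - <<'E'
from st import *
show()
import cv2
im=env.read_camera('top');cv2.imwrite('pics/t3.png',cv2.resize(im[90:260,90:260,::-1],(510,510),interpolation=cv2.INTER_CUBIC))
for th in (.16,.2,.24): print(th,[((np.array(proj('top',dr(p,th,o,r,250)))+.3-90)*3).round(0).tolist() for o,r in ((0,100),(0,277),(18,277))])
E
```

```text
t: 15.42
tcp_pos: [542.1, 186.1, 219.4]
tcp_rot: [180.0, -0.0, 76.2]
ft_force: [-4.3, 1.9, 11.9]
opening: 0.003
finger_force: 5.4
t 15.43 tcp [542.1 186.1 219.4] yaw 76.2 F [-4.3  1.9 11.9] open 0.0 ff 5.444319213274866 j6 115.5
0.16 [[385.0, 262.0], [309.0, 485.0], [332.0, 492.0]]
0.2 [[390.0, 264.0], [323.0, 489.0], [347.0, 495.0]]
0.24 [[395.0, 265.0], [338.0, 493.0], [361.0, 498.0]]
```

View pics/t3.png

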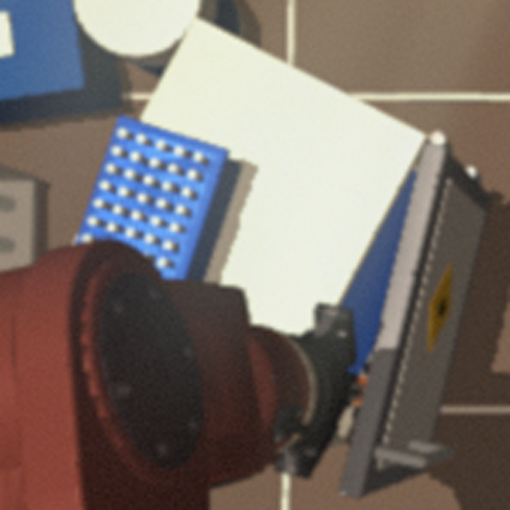

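The door's free corner is now at (343–368,492), which matches about 0.245 rad, so the hook is clear. Keep the press on and continue.

```bash
python3 -m jog '-0.002 0 0 -0.01 1;-0.004 0 0 -0.02 1;-0.006 0 0 -0.03 1;-0.008 0 0 -0.04 1;-0.011 0 0 -0.055 1;-0.014 0 0 -0.07 1;-0.017 0 0 -0.085 1;-0.02 0 0 -0.1 1;-0.02 0 0 -0.1 1'; python3 - <<'E'
from st import *
show()
im=env.read_camera('wrist')
h=cup(p,(-100,-135,250))[:2];v=T0[:2]-h
print('r',np.hypot(*v),'theta if touching face w/11mm', np.arctan2(v[1],v[0])-p[2]-np.pi/2+11/np.hypot(*v))
for d in (.1,.2,.3,.4,.5,.6,.7,.8,.9,1.0,1.05,1.1):
    X=T0.copy();X[:2]=h+rz(d)@v;to(X,d)
E
```

```text
t: 16.6
tcp_pos: [536.7, 166.6, 219.2]
tcp_rot: [-180.0, -0.0, 81.9]
ft_force: [-5.8, 0.7, 10.3]
opening: -0.0
finger_force: 5.5
t 16.6 tcp [536.7 166.6 219.2] yaw 81.9 F [-5.8  0.7 10.3] open -0.0 ff 5.541581563884392 j6 107.9
r 200.69225637990255 theta if touching face w/11mm 0.29360366883111255
0.1 tool shift m [-0.02   -0.0009 -0.    ]
0.2 tool shift m [-0.0401  0.0002 -0.    ]
0.3 tool shift m [-0.0599  0.0033 -0.    ]
0.4 tool shift m [-0.0793  0.0083 -0.    ]
0.5 tool shift m [-0.0981  0.0153 -0.    ]
0.6 tool shift m [-1.161e-01  2.410e-02 -1.000e-04]
0.7 tool shift m [-1.332e-01  3.460e-02 -1.000e-04]
0.8 tool shift m [-1.491e-01  4.690e-02 -1.000e-04]
0.9 tool shift m [-1.637e-01  6.060e-02 -1.000e-04]
1.0 tool shift m [-1.769e-01  7.570e-02 -1.000e-04]
1.05 tool shift m [-1.829e-01  8.380e-02 -1.000e-04]
1.1 tool shift m [-1.885e-01  9.210e-02 -1.000e-04]
```

```bash
python3 -m jog '-0.01 -0.0005 0 -0.05 1;-0.02 -0.001 0 -0.1 1;-0.03 -0.0003 -0.004 -0.15 1;-0.04 0.0002 -0.008 -0.2 1;-0.05 0.0018 -0.008 -0.25 1;-0.06 0.0033 -0.008 -0.3 1;-0.07 0.006 -0.008 -0.35 1;-0.079 0.0085 -0.008 -0.4 1;-0.0885 0.012 -0.008 -0.45 1;-0.098 0.0155 -0.008 -0.5 1'; python3 - <<'E'
from st import *
show()
h=cup(p,(-100,-135,250))[:2];v=T0[:2]-h
print('r',np.hypot(*v),'theta', np.arctan2(v[1],v[0])-p[2]-np.pi/2+11/np.hypot(*v))
for d in (.05,.1,.2,.3,.4,.5,.55,.6,.65):
    X=T0.copy();X[:2]=h+rz(d)@v;to(X,d)
E
```

```text
t: 17.9
tcp_pos: [539.7, 67.1, 226.9]
tcp_rot: [179.9, 0.0, 110.6]
ft_force: [2.2, 1.3, 3.2]
opening: -0.001
finger_force: 1.7
t 17.9 tcp [539.7  67.1 226.9] yaw 110.6 F [2.2 1.3 3.2] open -0.0 ff 1.7481182143092155 j6 68.8
r 199.07496192842882 theta -5.48619720571736
0.05 tool shift m [-0.0099 -0.0007  0.    ]
0.1 tool shift m [-0.0199 -0.0009  0.    ]
0.2 tool shift m [-0.0397  0.0002  0.    ]
0.3 tool shift m [-0.0594  0.0033  0.    ]
0.4 tool shift m [-0.0787  0.0084  0.    ]
0.5 tool shift m [-0.0973  0.0153  0.    ]
0.55 tool shift m [-0.1064  0.0195  0.    ]
0.6 tool shift m [-1.152e-01  2.410e-02  1.000e-04]
0.65 tool shift m [-1.238e-01  2.910e-02  1.000e-04]
```

```bash
python3 -m jog '-0.01 -0.0007 -0.002 -0.05 1;-0.02 -0.001 -0.002 -0.1 1;-0.03 -0.0004 -0.002 -0.15 1;-0.04 0.0002 -0.002 -0.2 1;-0.05 0.0016 -0.002 -0.25 1;-0.0595 0.0033 -0.002 -0.3 1;-0.069 0.0057 -0.002 -0.35 1;-0.0785 0.0084 -0.002 -0.4 1;-0.088 0.0117 -0.002 -0.45 1;-0.0975 0.0153 -0.002 -0.5 1'; python3 - <<'E'
from st import *
show()
import cv2
im=env.read_camera('top');cv2.imwrite('pics/t4.png',im[80:330,90:490,::-1])
h=cup(p,(-100,-135,250))[:2];v=T0[:2]-h
print('r',np.hypot(*v),'theta', (np.arctan2(v[1],v[0])-p[2]-np.pi/2)%(2*np.pi)+11/np.hypot(*v))
for d in (.05,.1,.15,.2):
    X=T0.copy();X[:2]=h+rz(d)@v;to(X,d)
E
```

```text
t: 19.15
tcp_pos: [587.3, -18.8, 228.1]
tcp_rot: [-180.0, -0.1, 139.3]
ft_force: [-0.3, 1.1, 0.4]
opening: 0.003
finger_force: 0.4
t 19.15 tcp [587.3 -18.8 228.1] yaw 139.3 F [-0.3  1.1  0.4] open 0.0 ff 0.40470611304044724 j6 31.8
r 199.9282967360007 theta 1.294190520586089
0.05 tool shift m [-0.01   -0.0007 -0.    ]
0.1 tool shift m [-0.02   -0.0009 -0.    ]
0.15 tool shift m [-0.03   -0.0006 -0.    ]
0.2 tool shift m [-0.0399  0.0001 -0.    ]
```

View pics/t4.png

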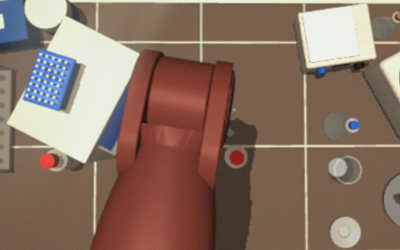

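The arm hides the door, but the bottle at (236,157) is in place. I'll push on by 0.2 rad, gently at the end, then back off and rise.

```bash
python3 -m jog '-0.008 -0.0005 -0.002 -0.04 1;-0.016 -0.0008 -0.002 -0.08 1;-0.024 -0.0008 -0.002 -0.12 1;-0.031 -0.0005 -0.002 -0.155 1;-0.036 0 -0.002 -0.18 1;-0.039 0 -0.002 -0.195 1;-0.039 0 -0.002 -0.195 1;-0.034 0 -0.002 -0.195 1;-0.01 0 -0.002 -0.195 1;0.02 0 -0.002 -0.195 1'
python3 -m jog '0.01 0 -0.05 0 1;0.01 0 -0.1 0 1;0.01 0 -0.12 0 1;-0.04 -0.05 -0.12 0 1;-0.06 -0.1 -0.12 0 1;-0.06 -0.15 -0.12 0 1;-0.06 -0.2 -0.12 0 1;-0.06 -0.2 -0.12 0 1'
python3 - <<'E'
from st import *
import cv2
show()
im=env.read_camera('top');im2=env.read_camera('side')
for th in (1.2,1.4,1.55,1.7):
  print(th,[proj('top',dr(p,th,o,277,250)).round(0).tolist() for o in (0,18)],[proj('side',dr(p,th,o,277,250)).round(0).tolist() for o in (0,18)])
o=np.vstack([im[80:330,90:490],im2[30:280,100:500]])
cv2.imwrite('pics/t5.png',cv2.resize(o[...,::-1],(480,600)))
E
```

```text
t: 20.45
tcp_pos: [571.5, -5.2, 230.5]
tcp_rot: [180.0, 0.0, 150.3]
ft_force: [0.4, -1.0, 0.4]
opening: -0.001
finger_force: 0.0
t: 21.45
tcp_pos: [523.7, -211.4, 350.8]
tcp_rot: [-180.0, 0.0, 150.1]
ft_force: [0.8, 1.4, -0.1]
opening: 0.003
finger_force: 0.0
t 21.45 tcp [ 523.7 -211.4  350.8] yaw 150.1 F [ 0.8  1.4 -0.1] open 0.0 ff 0.0 j6 0.5
1.2 [[312.0, 226.0], [318.0, 221.0]] [[293.0, 182.0], [300.0, 184.0]]
1.4 [[329.0, 208.0], [333.0, 202.0]] [[315.0, 185.0], [323.0, 186.0]]
1.55 [[338.0, 193.0], [342.0, 186.0]] [[333.0, 185.0], [340.0, 185.0]]
1.7 [[346.0, 177.0], [348.0, 169.0]] [[350.0, 184.0], [357.0, 182.0]]
```

View pics/t5.png

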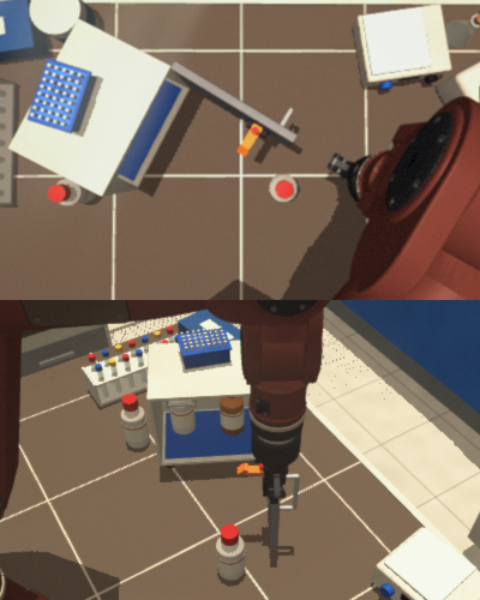

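The door's free corner is at about (338,195) in the top image, so the door stands at about 1.54 rad. The bottles and tip box are in place and the gripper is clear of everything.

```bash
python3 -c "
from rig import env
print(env.close_job())"
```

```text
the job is handed in; nothing more can be done
None
```

The cupboard door was drawn past the hook with the button pressed and now stands open at about 1.54 rad, with the robot clear and the bottles, glassware and tip box apparently undisturbed; the job is handed in, but no verdict came back.

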